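# Draw the gauging shuttle out and open its clamp strap

## Robot

A 6-joint arm with a two-finger parallel gripper is mounted at the origin on the work surface. World frame = base frame: x ahead of the robot, y to its left, z up, the work surface at z = 0. Lengths are in m, angles in rad, forces in N, time in s.
With the tool pointing down it reaches from about 0.375 to 0.925 m from the base axis. Payload 5.7 kg.
Tool frame: the origin (TCP) lies midway between the tips of the shut fingers; the grasp point (between the pads) lies 19 mm behind it; x points along the fingers, y is the direction in which the jaws open and shut, and the axes are right-handed (so a half turn about x gives the same grasp; the last joint's range is limited). The gripper opens to 88 mm and grips with 3 to 60 N. Pads are 20 mm wide; open, the fingers measure 115 mm over their backs; the gripper's body (75 mm by 178 mm) begins 61 mm behind the grasp point.
Start: joints at [1.055, 0.359, 1.51, -0, 1.272, -0.115], TCP at [0.234, 0.552, 0.2] pointing down, gripper open.
Joint ranges: [-2.97, 2.97], [-1.01, 2.36], [0.21, 2.38], [-0.96, 4.11], [0.2, 2.71], [-2.98, 2.98]. Speed limits (rad/s): [2.39, 2.39, 3.14, 3.14, 3.14, 3.14].

## Interface

Orientations are given as a rotation vector (axis times angle).
In Python, from station import sense, camera, job_done gives the robot as it stands. The module is installed in compiled form; this text tells all that it offers.
- The arm moves only by the tool move_arm, never from a script. Its argument "targets" is a list of rows, each a list of 5 numbers: the closure in counts, from 0 (fully open) to 255 (shut), then the shift along the world's x, y, z in cm, then the turn about the world's z in degrees. A call has 1 to 8 rows; each row shifts and turns the pose as measured when the row begins; what a row does not reach is not made up. A row lasts 1/10 s, in which the tool goes at most 50 mm and 8.59 degrees, less where a joint would pass 70% of its speed; a pose out of reach is approached as far as the arm can. A call is refused whole if a number of a shift passes 5 or a number of a turn 8.59, either way. A call with a gripper value outside its range is refused whole. The fingers move at their own pace and stop on an object; "newtons" is the grip in N (left out, the last holds). Time passes only in rows, so rows that do not move let the fingers close. It gives the time, the measured TCP pose, the force and the opening at its end, in the units of the state.
- sense(): the state, without advancing time (a new reading comes with each control period).
- camera(name): name is "scene" or "top" or "wrist"; returns a dict with "image" (400x640x3 uint8, blue, green, red), "z_map" (400x640 float32, m along the optical axis (not along the pixel's ray), 0 where there is no reading), "camera_matrix" (3x3 intrinsics, pixels), "eye" and "rotation" of the camera in the world. Camera axes: x right, y up, looking along -z (the intrinsics and any distortion apply to the point x, -y, -z); pixel columns grow to the right and rows downward; lengths in m; the calibration is good to about 2 mm. A picture is of the moment at which its call begins.
- job_done(): hands the job in, once; it reports no verdict.
The state is a dict: "t": time; "q": joint angles; "qd": joint speeds; "tau": joint torques, N m; "ee_pos": TCP position; "eef_rot": TCP orientation; "ft_force": force on the tool from outside, world axes, zero at the start; "wrist_torque": the same for the moment, N m; "grip_width": finger opening in m.
Only numpy, scipy, OpenCV 4.12 (cv2) and the standard library are available. Lean on these libraries where they do the work, as an engineer would, in place of code of your own. Each camera call takes 0.05 s, during which the arm holds its last target.

## Task

The part in the shuttle fixture has been measured: hook a fingertip behind the carriage's upturned lip and draw the carriage steadily out from under the dial gauge to its front stop, with the clamp strap still lying across the part. Then swing the strap, which has a red post for the finger, off the part all the way to its stop and leave the carriage out, ready for unloading. Leave the part seated in its nest, do not touch the dial gauge or its stand, and leave the things standing round the fixture where they are.

Things in the scene. Friction and masses are not known exactly. Their poses are not given: they have to be found in the camera images.
- fixture: Shuttle gauging fixture, fixed to the bench: dark grey base plate 400 x 130 x 12 mm carrying a steel guide rail along its length. Origin: centre of the base's underside, on the bench. Its -x axis points along the rail to the front (loading) end, the way the carriage is drawn out; y across the rail, z up.
- carriage (a joint): Travel of the carriage along the rail, m: 0 = fully in, part under the gauge; 0.130 = fully out, against the front stop. It slides with about 4 N of friction and stays where it is left. The carriage is a slate-blue plate 165 long x 100 wide x 10 mm, its top (deck) 46 mm above the bench; fully in, its front edge is at fixture x = -0.055.
- lip: Upturned aluminium pull lip along the carriage's front edge, 70 mm wide across the rail, 6 mm thick, standing 18 mm above the deck (top 64 mm above the bench). Origin: middle of the carriage's front edge (outer face of the lip), at bench level; axes as the fixture's. Behind it the deck is bare for 76 mm along the rail, up to the black nest: room for a fingertip.
- lip_top (a point): Middle of the lip's inner (rear) face at its top edge, 64 mm above the bench.
- strap (a joint): Angle of the clamp strap, rad: 0 = straight across the part; it opens clockwise seen from above, the red post moving towards the front end, to a stop at 1.40. Light friction (a little over 1 N at the post); it stays where it is left. The strap is a flat steel bar 13 mm wide and 8 mm thick, top 84.5 mm above the bench, clearing the part by 1.5 mm.
- strap_post (a point): Middle of the red upright round post (diameter 14 mm, 32 mm tall, top 116 mm above the bench) on the free end of the strap; this point is 102 mm above the bench. 88 mm from the pivot; at strap = 0 it lies on the fixture's -y side of the pivot, 52 mm from the rail's centre line.
- strap_pivot (a point): Point on the strap's vertical pivot axis, 80 mm above the bench. It moves with the carriage, 100 mm behind the carriage's front edge and 36 mm to the fixture's +y side of the centre line.
- nest_seat (a point): Where the centre of a seated part lies, on the carriage: on the centre line, 120 mm behind the carriage's front edge, 62.5 mm above the bench. The black nest's walls stand 8 mm up around the part.
- part_center (a point): Centre of the loose machined aluminium part in the nest, 60 (along the rail) x 40 x 25 mm; its top is 75 mm above the bench.
- gauge: Comparator column, arm and dial gauge, fixed to the fixture; origin and axes as the fixture's. Gauge stem over the centre line at fixture x = +0.065; dial case diameter 59 mm, 80 to 212 mm above the bench with its plunger, its front face at x = +0.048; arm 104 to 134 mm up, back to the column (diameter 25 mm, 257 mm tall) at x = +0.165. The plunger is lifted clear of the part.
- spare_center (a point): Centre of a loose spare part standing on the bench beside the fixture, same 60 x 40 x 25 mm aluminium block; leave alone.
- setring_center (a point): Centre of a loose steel setting ring, diameter 58 mm, 20 mm tall, on the bench beside the fixture; leave alone.
- plug_center (a point): Half-way up a loose plug gauge standing upright on the bench, steel foot of diameter 30 mm, brass handle, 70 mm tall; leave alone.

How it is judged:
On the way, in this order (a step that is already met when the one before it is completed fails the run):
1. a finger bears on the pull lip and draws the carriage, strap still across the part (contact force between the fingers and lip above 1 N and value of joint carriage between 0.025 and 0.115 m and value of joint strap below 0.3 rad), for 0.1 s.
2. the carriage stands out at its front stop (within 5 mm), strap still across the part (value of joint carriage above 0.125 m and value of joint strap below 0.3 rad), for 0.2 s.
3. the strap is swung open to its stop (value of joint strap above 1.2 rad and value of joint carriage above 0.12 m), for 0.2 s.
At the end, for the whole second after the job is handed in: The carriage is out within 5 mm of its front stop, the strap is open to at least 1.2 of its 1.4 rad, the part sits in its nest (within 6 mm and level), all at rest (value of joint carriage above 0.125 m and value of joint strap above 1.2 rad and distance between part_center and nest_seat below 0.006 m and angle between part_center's own z axis and vertical below 0.08 rad and velocity of joint carriage below 0.005 m/s and velocity of joint strap below 0.05 rad/s); the robot touches nothing.
It fails at once if the part is lifted or pushed out of its nest (distance between part_center and nest_seat above 0.009 m).
It fails at once if the carriage is jerked (faster than 0.4 m/s) (velocity of joint carriage above 0.4 m/s).
It fails at once if the strap is swung off before the carriage is out (value of joint strap above 0.4 rad and value of joint carriage below 0.11 m).
It fails at once if the dial gauge or its stand is touched (contact force between any of the fingers, the arm and gauge above 0.5 N).
It fails at once if a thing beside the fixture is disturbed (distance of any of spare_center, setring_center, plug_center from where it was at the start of the episode above 0.01 m).
It also fails if it takes over 56 s, if anything falls off the work surface, if the arm or the gripper's body presses on something with over 40 N, if the wrist force passes 120 N, or if a joint passes its speed limit or range.

## Working session

There is one attempt and no reset: what is moved stays moved. The work goes in short steps, Python scripts to look and compute and a tool call to move; the robot and the scene stay as the last step left them, time stands still between calls to the robot, and variables do not carry over. Pictures are saved under pics/ and viewed, and the job is handed in when it is done.

Besides the shell and the picture viewer there is one more tool, called after "Emit:" as a command line: name --pt "numbers of a row" for each row, then --argument value for the rest. move_arm: Moves the arm, as the interface text tells. Its arguments: {"type":"object","properties":{"targets":{"type":"array","items":{"type":"array","items":{"type":"number"}}},"newtons":{"type":"number"}},"required":["targets"]}

```bash
mkdir -p pics; ls; python3 - <<'E'
from station import sense,camera
import cv2,numpy as np
s=sense();print(s)
for n in("scene","top"):
    c=camera(n);cv2.imwrite(f"pics/{n}0.png",c["image"]);np.savez(f"{n}0.npz",**c);print(n,c["eye"],c["rotation"],c["camera_matrix"])
E
```

```text
pics
{'t': 0.0, 'q': array([ 1.05493625e+00,  3.59478102e-01,  1.51141804e+00,  2.88207957e-05,
        1.27252220e+00, -1.15092021e-01]), 'qd': array([ 0.00170616,  0.0006519 , -0.00017797, -0.00018281,  0.00134108,
        0.00046715]), 'tau': array([-2.32073005e-03, -5.15367043e+01, -2.70720899e+01,  6.71949517e-02,
        3.50336346e-02, -6.73338786e-05]), 'ee_pos': array([0.23370335, 0.5518177 , 0.19873115]), 'eef_rot': array([ 0.31304928,  1.54843032, -0.31577726]), 'ft_force': array([-0.04034536,  0.24060542,  0.20953086]), 'wrist_torque': array([-0.00186154,  0.00647951,  0.00462809]), 'grip_width': 0.08748312667811499}
scene [1.08996197 0.28406255 0.62487815] [0.54364917 0.85776002 1.88371441] [[475.95335454   0.         320.88712968]
 [  0.         475.95335454 198.73725886]
 [  0.           0.           1.        ]]
top [0.53121487 0.05958748 0.74789068] [ 0.00957979 -0.049439   -1.54832985] [[417.47763414   0.         319.90987628]
 [  0.         417.47763414 196.04870828]
 [  0.           0.           1.        ]]
```

View pics/scene0.png

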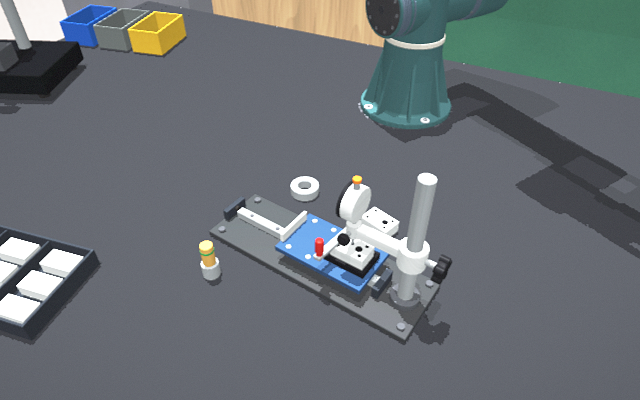

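View pics/top0.png

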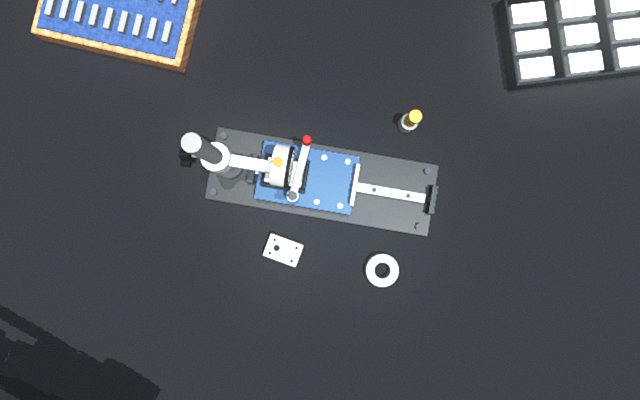

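The fixture lies in the middle. In the top view its front end is to the right (world -y): lip at about (355,185), red post (307,140), dial (285,167), plug (410,120), ring (382,270), spare (283,250). The scene view agrees.

```bash
cat > h.py <<'E'
import numpy as np,cv2
from scipy.spatial.transform import Rotation as R
def ray(c,uv,z):
    uv=np.atleast_2d(np.float64(uv));K=c["camera_matrix"]
    d=np.c_[(uv[:,0]-K[0,2])/K[0,0],-(uv[:,1]-K[1,2])/K[1,1],-np.ones(len(uv))]
    Rm=np.array(c["rotation"]);Rm=R.from_rotvec(Rm).as_matrix() if Rm.ndim==1 else Rm
    d=d@Rm.T
    return c["eye"]+d*((z-c["eye"][2])/d[:,2])[:,None]
def proj(c,p):
    Rm=R.from_rotvec(c["rotation"]).as_matrix();q=(np.atleast_2d(p)-c["eye"])@Rm
    K=c["camera_matrix"];return np.c_[K[0,0]*q[:,0]/-q[:,2]+K[0,2],K[1,1]*-q[:,1]/-q[:,2]+K[1,2]]
E
python3 - <<'E'
from h import *
c=dict(np.load("top0.npz"));im=c["image"]
hsv=cv2.cvtColor(im,cv2.COLOR_BGR2HSV)
# base plate: grey level above bench
g=im.astype(int).max(2)
print("bench",im[350,400],"base",im[215,330],im[150,380])
m=((g>45)).astype(np.uint8)*255; m[:120]=0;m[242:]=0;m[:,:200]=0;m[:,445:]=0;m[:136,395:425]=0
m=cv2.morphologyEx(m,cv2.MORPH_OPEN,np.ones((3,3)))
cs=max(cv2.findContours(m,0,1)[0],key=cv2.contourArea)
rc=cv2.minAreaRect(cs);b=cv2.boxPoints(rc);w=ray(c,b,.012)
print("base",rc,w.round(4).tolist(), [np.linalg.norm(w[i]-w[i-1]).round(4) for i in range(4)],"ctr",w.mean(0).round(4))
blue=cv2.inRange(hsv,(100,100,60),(125,255,255));blue[:120]=0
cs=max(cv2.findContours(blue,0,1)[0],key=cv2.contourArea);rb=cv2.minAreaRect(cs);w=ray(c,cv2.boxPoints(rb),.046)
print("blue",rb,w.round(4).tolist(),[np.linalg.norm(w[i]-w[i-1]).round(4) for i in range(4)])
red=cv2.inRange(hsv,(0,150,80),(8,255,255))|cv2.inRange(hsv,(172,150,80),(180,255,255));red[:120]=0;red[170:]=0;red[:,:280]=0
ys,xs=np.nonzero(red);print("post",xs.mean(),ys.mean(),len(xs),ray(c,[xs.mean(),ys.mean()],.114).round(4), xs.min(),xs.max(),ys.min(),ys.max())
for n,u,z in(("lip",[[359,165],[353,206]],.064),("plug",[[415,116]],.07),("plugfoot",[[409,124]],.0),("ring",[[382,270]],.02),("spare",[[283,250]],.025),("col",[[192,143]],.257)):
  print(n,ray(c,u,z).round(4).tolist())
cv2.imwrite("pics/topz.png",cv2.resize(im[110:260,190:450],None,fx=3,fy=3,interpolation=cv2.INTER_NEAREST))
E
```

```text
bench [76 68 68] base [156 152 145] [84 77 72]
base ((322.0, 180.5), (120.99998474121094, 243.99996948242188), 90.0) [[0.6886, 0.2555, 0.012], [0.7004, -0.1781, 0.012], [0.4845, -0.1804, 0.012], [0.476, 0.2487, 0.012]] [np.float64(0.2127), np.float64(0.4338), np.float64(0.2159), np.float64(0.4291)] ctr [0.5874 0.0364 0.012 ]
blue ((306.4971618652344, 177.06201171875), (97.86193084716797, 59.209930419921875), 9.752424240112305) [[0.5522, 0.1536, 0.046], [0.6509, 0.1395, 0.046], [0.627, -0.024, 0.046], [0.5279, -0.0088, 0.046]] [np.float64(0.1643), np.float64(0.0998), np.float64(0.1652), np.float64(0.1002)]
post 306.4776119402985 139.56716417910448 67 [[0.6411 0.0661 0.114 ]] 303 310 135 144
lip [[0.6099, -0.0209, 0.064], [0.5421, -0.0122, 0.064]]
plug [[0.6924, -0.1112, 0.07]]
plugfoot [[0.6941, -0.118, 0.0]]
ring [[0.4325, -0.0695, 0.02]]
spare [[0.4643, 0.103, 0.025]]
col [[0.6087, 0.1987, 0.257]]
```

View pics/topz.png

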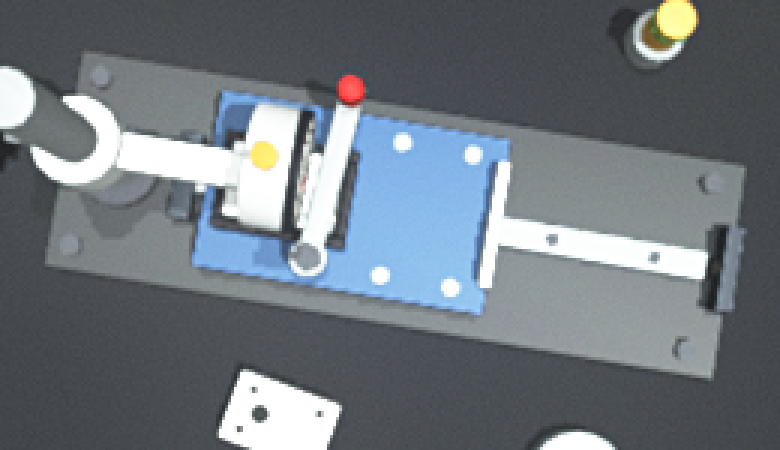

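```bash
python3 - <<'E'
from h import *
from station import sense
M=R.from_rotvec(sense()["eef_rot"]).as_matrix();y=M[:,1];print(M.round(3))
a=np.degrees(np.arctan2(y[1],y[0]));t=np.degrees(np.arctan2(.145,-.9895));print(a,t,(t-a+90)%180-90)
c=dict(np.load("top0.npz"))
print(ray(c,[[292.5,196]],.0845))
E
```

```text
[[-0.001  0.39   0.921]
 [-0.001  0.921 -0.39 ]
 [-1.    -0.002 -0.   ]]
67.03769749628778 171.66328857495546 -75.3744089213323
[[0.55550943 0.08650158 0.0845    ]]
```

Emit:
move_arm --pt "255 0 0 5 0" --pt "255 0 0 5 0" --pt "255 2.5 -4 0 -7" --pt "255 2.5 -4 0 -7" --pt "255 2.5 -4 0 -7" --pt "255 2.5 -4 0 -7" --pt "255 2.5 -4 0 -7" --pt "255 2.5 -4 0 -7" --newtons 30

```text
t: 0.9
ee_pos: [0.3831, 0.3064, 0.2989]
eef_rot: [0.892, 1.385, -0.897]
ft_force: [0.8, 0.4, -0.4]
grip_width: 0.0272
```

Emit:
move_arm --pt "255 2.8 -4.1 0 -7" --pt "255 2.8 -4.1 0 -7" --pt "255 2.8 -4.1 0 -7" --pt "255 2.8 -4.1 0 -7" --pt "255 2.8 -4.1 0 -5.4" --pt "255 2.8 -4.1 0 0" --pt "255 2.8 -4.1 0 0" --pt "255 0 0 0 0"

```text
t: 1.7
ee_pos: [0.5793, 0.0093, 0.2965]
eef_rot: [1.351, 1.117, -1.357]
ft_force: [-0.5, 0.5, 0.3]
grip_width: 0.0003
```

```bash
cat > st.py <<'E'
from h import *
from station import sense
s=sense();M=R.from_rotvec(s["eef_rot"]).as_matrix();y=M[:,1]
a=np.degrees(np.arctan2(y[1],y[0]));C=np.array([.5855,.038]);d=s["ee_pos"][:2]-C
print("t",s["t"],"pos",s["ee_pos"].round(4),"fix",[round(d@[.145,.9895],4),round(d@[-.9895,.145],4)],"yawerr",round((171.66-a+90)%180-90,2),"axis",M[:,0].round(3),"F",s["ft_force"].round(2),"q",s["q"].round(2),s["grip_width"])
E
python3 st.py
```

```text
t 1.7 pos [0.5793 0.0093 0.2965] fix [np.float64(-0.0293), np.float64(0.002)] yawerr 2.93 axis [-0.007  0.003 -1.   ] F [-0.49  0.47  0.3 ] q [-0.1   0.26  1.41  0.    1.48  0.09] 0.0002927611906433801
```

Emit:
move_arm --pt "255 0.2 -0.2 -4 2.9" --pt "255 0 0 -4 0" --pt "255 0 0 -4 0" --pt "255 0 0 -4 0" --pt "255 0 0 -4 0" --pt "255 0 0 -2 0" --pt "255 0 0 0 0"

```text
t: 2.4
ee_pos: [0.5782, 0.009, 0.0692]
eef_rot: [1.317, 1.145, -1.32]
ft_force: [-0.7, -0.5, 0.5]
grip_width: 0.0005
```

```bash
python3 st.py;python3 - <<'E'
from h import *
from station import camera
for n in("scene","top"):
    c=camera(n);np.savez(f"{n}1.npz",**c)
    im=c["image"][110:310,180:460] if n=="scene" else c["image"][90:290,190:470]
    cv2.imwrite(f"pics/{n}1.png",cv2.resize(im,None,fx=2.8,fy=2.8))
E
```

```text
t 2.4 pos [0.5782 0.009  0.0692] fix [np.float64(-0.0297), np.float64(0.003)] yawerr 0.1 axis [-0.007  0.005 -1.   ] F [-0.73 -0.53  0.55] q [-0.11  0.48  1.69  0.    0.98  0.04] 0.00047767345031301373
```

View pics/scene1.png

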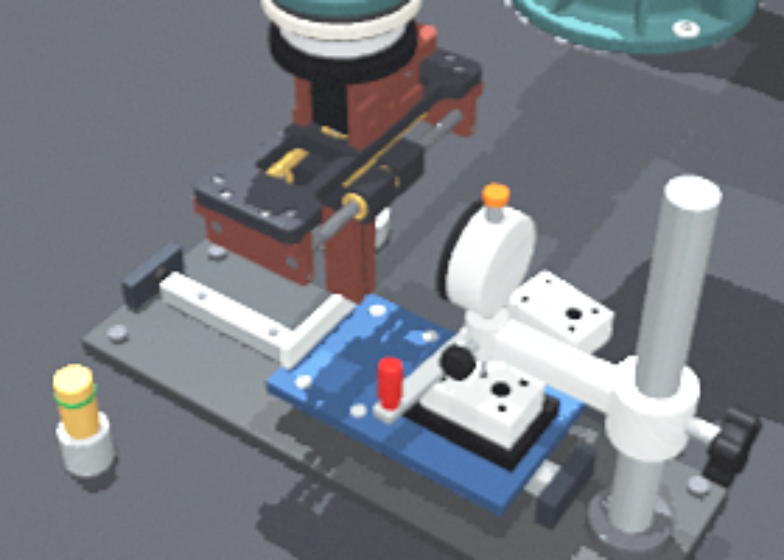

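View pics/top1.png

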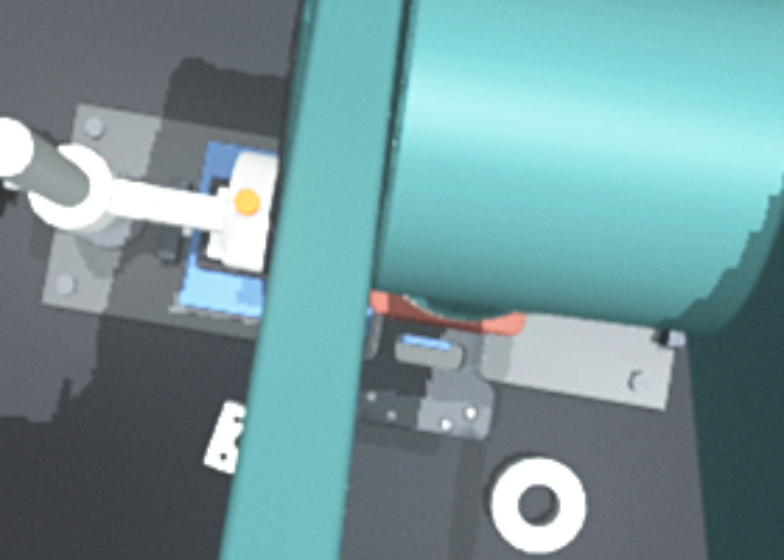

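```bash
python3 - <<'E'
from h import *
for n,o in(("scene",(180,110)),("top",(190,90))):
    c=dict(np.load(n+"1.npz"))
    C=np.array([.5855,.038]);X=np.array([.145,.9895]);Y=np.array([-.9895,.145])
    P=lambda x,y,z:np.r_[C+x*X+y*Y,z]
    for nm,p in(("tcp",[.5782,.009,.0692]),("lipL",P(-.055,.035,.064)),("lipR",P(-.055,-.035,.064)),("post",P(-.055+.1-.009,-.052,.116)),("deck-tcp",[.5782,.009,.046]),("pivot",P(.045,.036,.0845))):
        print(n,nm,((proj(c,p)[0]-o)*2.8).round(0))
E
```

```text
scene tcp [352. 317.]
scene lipL [349. 278.]
scene lipR [280. 343.]
scene post [390. 361.]
scene deck-tcp [352. 344.]
scene pivot [488. 316.]
top tcp [422. 262.]
top lipL [455. 323.]
top lipR [474. 206.]
top post [326. 136.]
top deck-tcp [419. 264.]
top pivot [285. 295.]
```

```bash
python3 - <<'E'
from h import *
c=dict(np.load("scene1.npz"));cv2.imwrite("pics/sz.png",cv2.resize(c["image"][170:270,260:360],None,fx=6,fy=6,interpolation=cv2.INTER_NEAREST))
c=dict(np.load("scene0.npz"));cv2.imwrite("pics/sz0.png",cv2.resize(c["image"][170:270,260:360],None,fx=6,fy=6,interpolation=cv2.INTER_NEAREST))
E
```

```text
(no output)
```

View pics/sz.png

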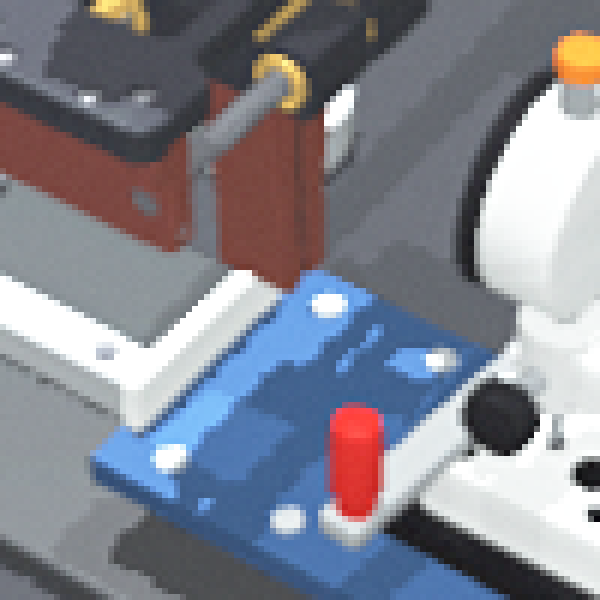

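View pics/sz0.png

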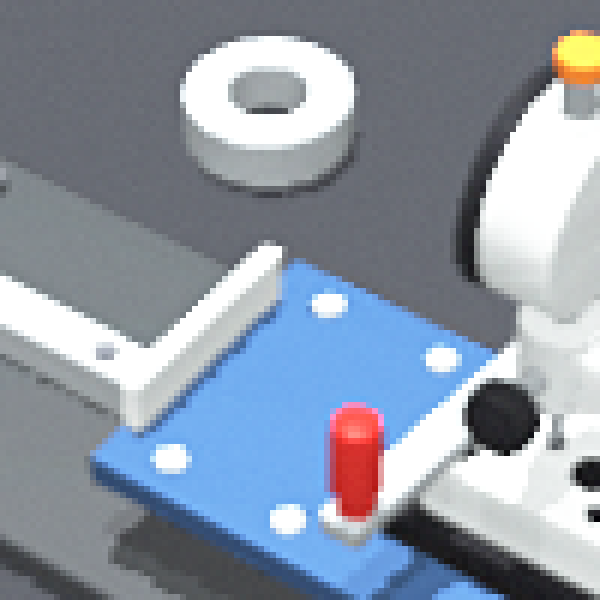

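```bash
python3 - <<'E'
from h import *
c=dict(np.load("scene1.npz"));Z=c["z_map"];K=c["camera_matrix"];Rm=R.from_rotvec(c["rotation"]).as_matrix()
C=np.array([.5855,.038]);X=np.array([.145,.9895]);Y=np.array([-.9895,.145])
def W(zx,zy):
    u=260+zx/6;v=170+zy/6;d=Z[int(v),int(u)];p=np.array([(u-K[0,2])/K[0,0]*d,-(v-K[1,2])/K[1,1]*d,-d])@Rm.T+c["eye"]
    q=p[:2]-C;return p.round(4),(q@X).round(4),(q@Y).round(4)
for a in [(225,255),(260,265),(285,280),(295,284),(315,276),(315,200),(235,200),(205,240),(205,180),(160,240),(60,190),(20,150),(355,415),(345,430),(265,250),(130,385),(170,458)]:print(a,*W(*a))
E
```

```text
(225, 255) [ 0.5856 -0.0019  0.0951] -0.0395 -0.0058
(260, 265) [0.5881 0.0103 0.0984] -0.027 -0.0066
(285, 280) [0.5879 0.0179 0.0959] -0.0196 -0.0053
(295, 284) [ 0.5391 -0.0047  0.0442] -0.049 0.0397
(315, 276) [ 5.344e-01 -4.000e-04  4.530e-02] -0.0454 0.045
(315, 200) [0.5751 0.0206 0.1158] -0.0187 0.0078
(235, 200) [0.5889 0.0037 0.12  ] -0.0335 -0.0084
(205, 240) [ 4.914e-01 -6.260e-02 -1.000e-04] -0.1131 0.0785
(205, 180) [ 0.4654 -0.0767  0.    ] -0.1309 0.1022
(160, 240) [0.6635 0.0249 0.1746] -0.0017 -0.0791
(60, 190) [ 0.6597 -0.0045  0.1758] -0.0313 -0.0796
(20, 150) [ 0.6574 -0.0164  0.182 ] -0.0434 -0.0791
(355, 415) [0.6437 0.0664 0.1168] 0.0366 -0.0534
(345, 430) [0.6474 0.0655 0.1146] 0.0362 -0.0573
(265, 250) [0.5905 0.0133 0.1071] -0.0237 -0.0085
(130, 385) [ 0.6138 -0.0175  0.0631] -0.0508 -0.0361
(170, 458) [ 0.618  -0.0033  0.0444] -0.0362 -0.0382
```

```bash
python3 - <<'E'
from h import *
c=dict(np.load("scene1.npz"));Z=c["z_map"];K=c["camera_matrix"];Rm=R.from_rotvec(c["rotation"]).as_matrix()
C=np.array([.5855,.038]);X=np.array([.145,.9895]);Y=np.array([-.9895,.145])
u0=297
for u in (299,301,303,305,307,309):
  for v in range(212,232,2):
    d=Z[v,u];p=np.array([(u-K[0,2])/K[0,0]*d,-(v-K[1,2])/K[1,1]*d,-d])@Rm.T+c["eye"];q=p[:2]-C
    print(u,v,c["image"][v,u],(q@X).round(3),(q@Y).round(3),p[2].round(3),end=" | ")
  print()
E
```

```text
299 212 [ 65  71 124] -0.036 -0.007 0.099 | 299 214 [ 57  62 111] -0.034 -0.008 0.096 | 299 216 [255 255 255] -0.053 0.015 0.065 | 299 218 [255 255 255] -0.052 0.014 0.061 | 299 220 [213 215 210] -0.051 0.013 0.057 | 299 222 [217 218 213] -0.051 0.012 0.053 | 299 224 [219 222 217] -0.051 0.012 0.049 | 299 226 [176 158 145] -0.051 0.011 0.044 | 299 228 [131  88  58] -0.047 0.006 0.046 | 299 230 [238 170 114] -0.044 0.003 0.045 | 
301 212 [ 64  72 124] -0.031 -0.007 0.101 | 301 214 [ 49  59 113] -0.032 -0.006 0.096 | 301 216 [255 255 255] -0.05 0.017 0.064 | 301 218 [217 217 214] -0.052 0.02 0.056 | 301 220 [215 217 212] -0.051 0.019 0.053 | 301 222 [221 222 218] -0.05 0.017 0.05 | 301 224 [178 162 148] -0.05 0.016 0.046 | 301 226 [202 136  88] -0.048 0.013 0.045 | 301 228 [233 163 107] -0.044 0.008 0.046 | 301 230 [235 169 111] -0.041 0.005 0.045 | 
303 212 [ 60  71 122] -0.028 -0.006 0.103 | 303 214 [ 63  70 122] -0.028 -0.007 0.099 | 303 216 [120 124 148] -0.028 -0.007 0.094 | 303 218 [222 221 216] -0.05 0.023 0.054 | 303 220 [221 222 218] -0.05 0.023 0.05 | 303 222 [178 164 152] -0
[... 785 characters left out ...]
008 0.095 | 307 220 [220 148  97] -0.047 0.031 0.046 | 307 222 [237 169 113] -0.044 0.027 0.045 | 307 224 [235 168 111] -0.041 0.022 0.046 | 307 226 [234 168 111] -0.039 0.019 0.045 | 307 228 [235 167 111] -0.036 0.016 0.044 | 307 230 [170 116  77] -0.034 0.012 0.044 | 
309 212 [ 60  68 116] -0.02 -0.001 0.103 | 309 214 [ 61  70 119] -0.019 -0.001 0.099 | 309 216 [ 74  75 115] -0.02 -0.001 0.094 | 309 218 [208 145 111] -0.049 0.039 0.043 | 309 220 [234 165 108] -0.044 0.032 0.046 | 309 222 [234 166 111] -0.042 0.029 0.045 | 309 224 [235 169 111] -0.038 0.024 0.046 | 309 226 [235 168 114] -0.035 0.02 0.046 | 309 228 [234 167 111] -0.033 0.016 0.045 | 309 230 [227 154 101] -0.031 0.013 0.044 |
```

```bash
python3 st.py;python3 - <<'E'
from h import *
from station import camera,sense
c=camera("wrist");np.savez("wrist1.npz",**c);cv2.imwrite("pics/w1.png",c["image"]);print(c["eye"],c["rotation"])
c=camera("scene");cv2.imwrite("pics/sz2.png",cv2.resize(c["image"][170:270,260:360],None,fx=6,fy=6,interpolation=cv2.INTER_NEAREST))
E
python3 st.py
```

```text
t 2.5 pos [0.5805 0.0087 0.072 ] fix [np.float64(-0.0297), np.float64(0.0007)] yawerr 0.09 axis [-0.002  0.004 -1.   ] F [0.31 0.49 0.37] q [-0.11  0.47  1.68  0.    0.99  0.04] 0.00033292587672578624
[0.59189277 0.07808651 0.25763505] [-0.25325145  0.02137847 -0.14600948]
t 2.6 pos [0.5827 0.0082 0.0738] fix [np.float64(-0.0299), np.float64(-0.0016)] yawerr 0.1 axis [ 0.002  0.004 -1.   ] F [0.73 0.07 0.72] q [-0.11  0.47  1.68  0.    0.99  0.04] 0.000289305778873447
```

View pics/w1.png

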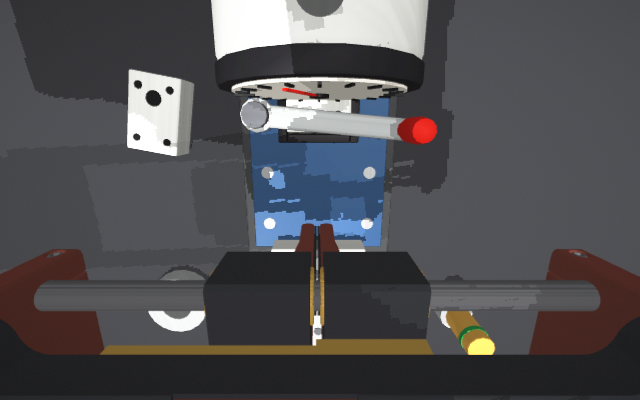

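View pics/sz2.png

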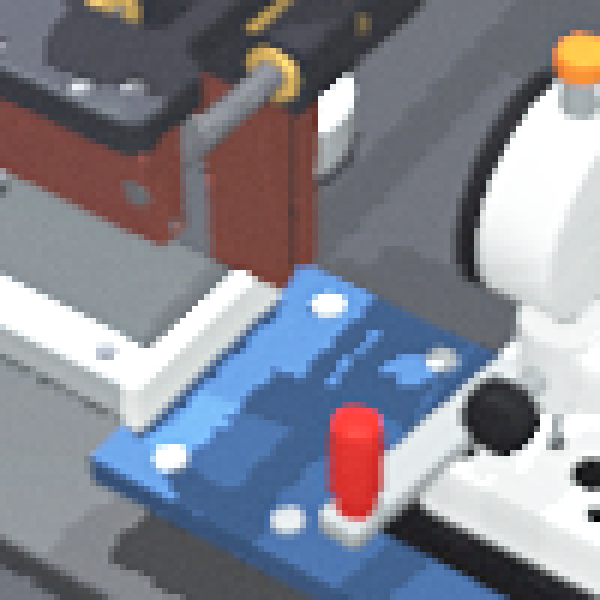

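Emit:
move_arm --pt "255 0 0 -1 0" --pt "255 0 0 -0.8 0" --pt "255 0 0 0 0"

```text
t: 2.9
ee_pos: [0.5861, 0.0081, 0.0585]
eef_rot: [1.324, 1.131, -1.308]
ft_force: [-0.2, -0.4, 1.0]
grip_width: 0.0002
```

```bash
python3 st.py;python3 - <<'E'
from h import *
from station import camera,sense
c=camera("wrist");cv2.imwrite("pics/w2.png",cv2.resize(c["image"][200:300,240:400],None,fx=5,fy=5))
c=camera("scene");np.savez("scene3.npz",**c);cv2.imwrite("pics/sz3.png",cv2.resize(c["image"][170:270,260:360],None,fx=6,fy=6,interpolation=cv2.INTER_NEAREST))
E
python3 st.py
```

```text
t 2.9 pos [0.5861 0.0081 0.0585] fix [np.float64(-0.0295), np.float64(-0.0049)] yawerr 0.1 axis [ 0.01   0.003 -1.   ] F [-0.2  -0.35  1.02] q [-0.11  0.49  1.69  0.    0.95  0.04] 0.00021771406437297774
t 3.0 pos [0.5864 0.008  0.059 ] fix [np.float64(-0.0295), np.float64(-0.0053)] yawerr 0.1 axis [ 0.011  0.003 -1.   ] F [-0.15  0.04  0.04] q [-0.11  0.49  1.69  0.    0.95  0.04] 0.0005043119287994799
```

View pics/w2.png

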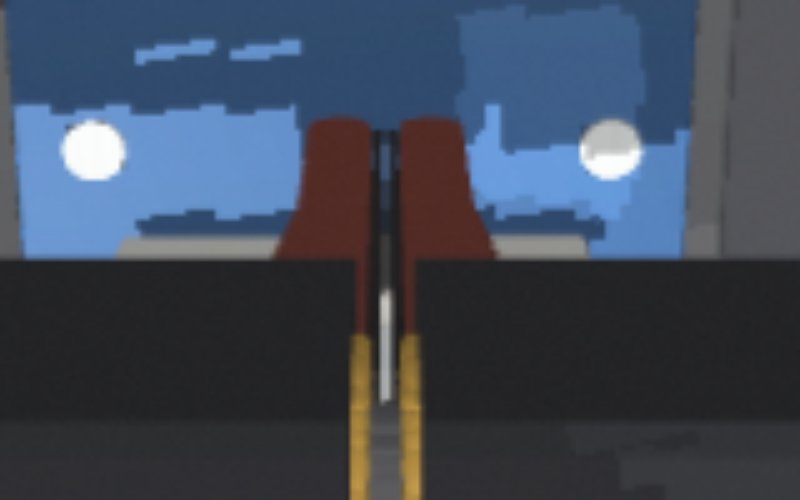

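View pics/sz3.png

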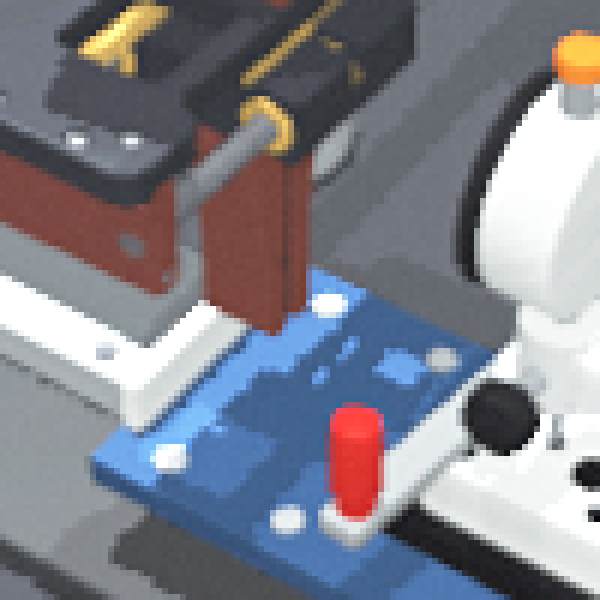

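```bash
cat > fin.py <<'E'
from h import *
import sys
c=dict(np.load(sys.argv[1]));Z=c["z_map"];K=c["camera_matrix"];Rm=R.from_rotvec(c["rotation"]).as_matrix()
C=np.array([.5855,.038]);X=np.array([.145,.9895]);Y=np.array([-.9895,.145])
v,u=np.mgrid[:400,:640];P=np.stack([(u-K[0,2])/K[0,0]*Z,-(v-K[1,2])/K[1,1]*Z,-Z],-1)@Rm.T+c["eye"]
im=c["image"].astype(int);x=(P[...,:2]-C)@X;y=(P[...,:2]-C)@Y
m=(im[...,2]>1.4*im[...,1])&(abs(y)<.03)&(P[...,2]<.135)&(x<.01)&(Z>0)
print(m.sum(),"z",np.percentile(P[m][:,2],[0,1,5]).round(4),"x",np.percentile(x[m],[0,2,98,100]).round(4),"y",np.percentile(y[m],[0,2,98,100]).round(4))
E
python3 fin.py scene3.npz;python3 fin.py scene1.npz
```

```text
383 z [0.0439 0.0462 0.0857] x [-0.0417 -0.0399 -0.0183  0.0065] y [-0.0188 -0.0179  0.0055  0.0095]
325 z [0.044  0.0453 0.0955] x [-0.0408 -0.0395 -0.0134  0.0062] y [-0.011  -0.0099  0.011   0.012 ]
```

Emit:
move_arm --pt "255 -0.4 0 -0.6 0" --pt "255 0 0 -0.3 0" --pt "255 0 0 -0.2 0" --pt "255 0 0 0 0"

```text
t: 3.4
ee_pos: [0.5821, 0.0079, 0.0474]
eef_rot: [1.325, 1.13, -1.307]
ft_force: [-0.3, -1.0, 0.1]
grip_width: 0.0007
```

```bash
python3 st.py
```

```text
t 3.4 pos [0.5821 0.0079 0.0474] fix [np.float64(-0.0303), np.float64(-0.001)] yawerr 0.11 axis [ 0.011  0.003 -1.   ] F [-0.27 -1.05  0.11] q [-0.11  0.5   1.71  0.    0.92  0.04] 0.0006647289589865952
```

Emit:
move_arm --pt "255 0 0 -0.2 0" --pt "255 0 0 -0.2 0" --pt "255 0 0 0 0"

```text
t: 3.7
ee_pos: [0.5822, 0.0079, 0.0431]
eef_rot: [1.325, 1.13, -1.307]
ft_force: [-0.5, 0.3, 0.6]
grip_width: 0.0007
```

```bash
python3 st.py;python3 - <<'E'
from h import *
from station import camera,sense
c=camera("scene");np.savez("scene4.npz",**c);cv2.imwrite("pics/sz4.png",cv2.resize(c["image"][170:270,260:360],None,fx=6,fy=6,interpolation=cv2.INTER_NEAREST))
E
python3 fin.py scene4.npz
```

```text
t 3.7 pos [0.5822 0.0079 0.0431] fix [np.float64(-0.0303), np.float64(-0.0011)] yawerr 0.11 axis [ 0.011  0.003 -1.   ] F [-0.5   0.31  0.61] q [-0.11  0.51  1.72  0.01  0.91  0.04] 0.0006671658359838502
399 z [0.044  0.0453 0.0693] x [-0.0406 -0.0394 -0.0187  0.0062] y [-0.0161 -0.015   0.0089  0.0103]
```

View pics/sz4.png

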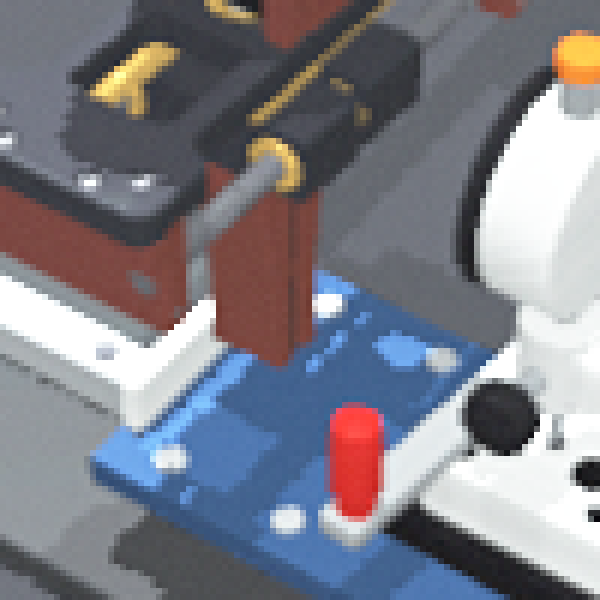

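The reported TCP passed the deck height (46 mm) with no contact. The z-map puts the visible tip about 24 mm above the reported TCP. So I trust the image and carry that offset.

Emit:
move_arm --pt "255 0 0 -0.6 0" --pt "255 0 0 -0.4 0" --pt "255 0 0 -0.3 0" --pt "255 0 0 0 0"

```text
t: 4.15
ee_pos: [0.5824, 0.0079, 0.029]
eef_rot: [1.325, 1.13, -1.307]
ft_force: [0.6, -0.8, 0.6]
grip_width: 0.0004
```

```bash
python3 st.py;python3 - <<'E'
from h import *
from station import camera,sense
c=camera("scene");np.savez("scene5.npz",**c);cv2.imwrite("pics/sz5.png",cv2.resize(c["image"][170:270,260:360],None,fx=6,fy=6,interpolation=cv2.INTER_NEAREST))
E
python3 fin.py scene5.npz
```

```text
t 4.15 pos [0.5824 0.0079 0.029 ] fix [np.float64(-0.0303), np.float64(-0.0013)] yawerr 0.11 axis [ 0.011  0.003 -1.   ] F [ 0.65 -0.79  0.58] q [-0.11  0.53  1.73  0.01  0.88  0.04] 0.0004068335133431879
392 z [0.0443 0.046  0.0552] x [-0.0416 -0.04   -0.0189  0.0062] y [-0.0286 -0.0263  0.0076  0.0101]
```

View pics/sz5.png

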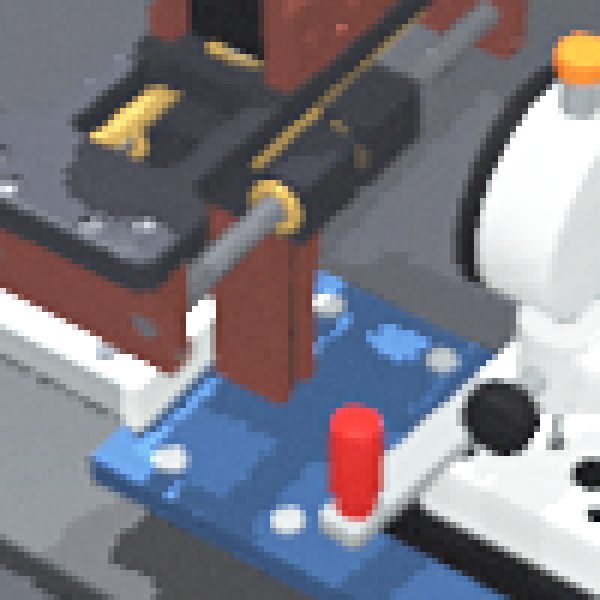

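Emit:
move_arm --pt "255 -0.07 -0.5 0 0" --pt "255 -0.07 -0.5 0 0" --pt "255 -0.07 -0.5 0 0" --pt "255 -0.1 -0.7 0 0" --pt "255 -0.1 -0.7 0 0" --pt "255 -0.1 -0.7 0 0" --pt "255 -0.1 -0.7 0 0" --pt "255 -0.1 -0.7 0 0"

```text
t: 5.0
ee_pos: [0.575, -0.0436, 0.0293]
eef_rot: [1.328, 1.132, -1.305]
ft_force: [1.6, 3.6, -1.3]
grip_width: 0.0003
```

```bash
python3 st.py;python3 - <<'E'
from h import *
from station import camera,sense
c=camera("scene");np.savez("scene6.npz",**c);cv2.imwrite("pics/sz6.png",cv2.resize(c["image"][140:310,180:400],None,fx=3.5,fy=3.5))
E
python3 fin.py scene6.npz
```

```text
t 5.0 pos [ 0.575  -0.0436  0.0293] fix [np.float64(-0.0823), np.float64(-0.0014)] yawerr 0.15 axis [ 0.012  0.006 -1.   ] F [ 1.61  3.58 -1.29] q [-0.2   0.52  1.74  0.01  0.87 -0.06] 0.0002622927674608032
420 z [0.0241 0.0475 0.0564] x [-0.1852 -0.092  -0.0716 -0.0467] y [-0.0282 -0.0271  0.0085  0.0104]
```

View pics/sz6.png

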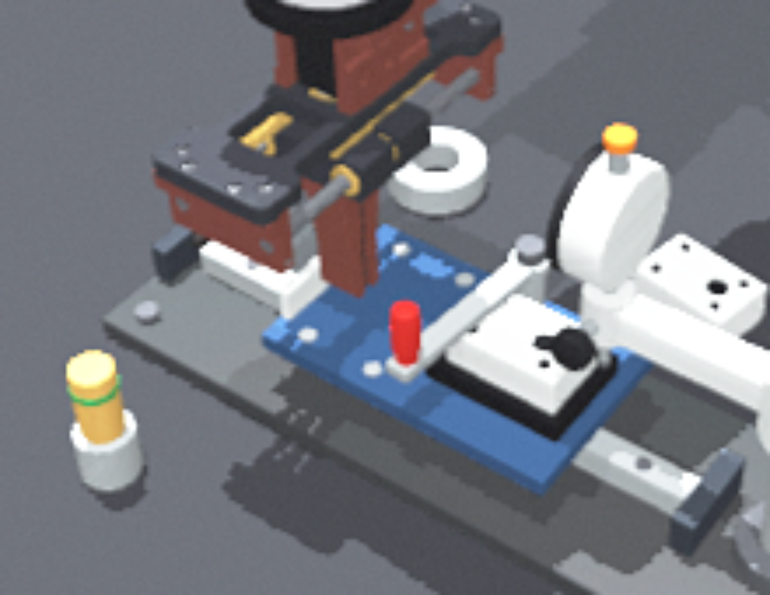

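The carriage is moving: the finger bears on the lip, the strap is still across, and the force is about 4 N.

Emit:
move_arm --pt "255 -0.1 -0.7 0 0" --pt "255 -0.1 -0.7 0 0" --pt "255 -0.1 -0.7 0 0" --pt "255 -0.1 -0.7 0 0" --pt "255 -0.1 -0.7 0 0" --pt "255 -0.1 -0.7 0 0" --pt "255 -0.1 -0.7 0 0" --pt "255 -0.1 -0.7 0 0"

```text
t: 5.85
ee_pos: [0.5659, -0.1052, 0.0293]
eef_rot: [1.328, 1.132, -1.306]
ft_force: [0.3, 3.8, -1.6]
grip_width: 0.0006
```

```bash
python3 st.py
```

```text
t 5.85 pos [ 0.5659 -0.1052  0.0293] fix [np.float64(-0.1446), np.float64(-0.0014)] yawerr 0.15 axis [ 0.012  0.006 -1.   ] F [ 0.26  3.8  -1.58] q [-0.31  0.52  1.74  0.01  0.87 -0.17] 0.000596216384744311
```

Emit:
move_arm --pt "255 -0.07 -0.5 0 0" --pt "255 -0.07 -0.5 0 0" --pt "255 -0.07 -0.5 0 0" --pt "255 -0.07 -0.5 0 0" --pt "255 -0.04 -0.3 0 0" --pt "255 -0.04 -0.3 0 0"

```text
t: 6.45
ee_pos: [0.5625, -0.1285, 0.0294]
eef_rot: [1.339, 1.136, -1.304]
ft_force: [5.3, 21.1, 0.8]
grip_width: 0.0003
```

```bash
python3 st.py
```

```text
t 6.45 pos [ 0.5625 -0.1285  0.0294] fix [np.float64(-0.168), np.float64(-0.0014)] yawerr 0.43 axis [ 0.013  0.015 -1.   ] F [ 5.3  21.09  0.83] q [-0.36  0.52  1.74  0.02  0.88 -0.22] 0.000338414730651285
```

Emit:
move_arm --pt "255 -0.01 -0.1 0 0" --pt "255 0 0 0 0" --pt "255 0 0 0 0" --pt "255 0.15 1.0 0 0" --pt "255 0 0 2 0" --pt "255 0 0 4 0" --pt "255 0 0 4 0" --pt "255 0 0 0 0"

```text
t: 7.25
ee_pos: [0.5625, -0.1194, 0.1317]
eef_rot: [1.335, 1.137, -1.308]
ft_force: [0.5, 0.4, -0.2]
grip_width: 0.0005
```

```bash
python3 st.py;python3 - <<'E'
from h import *
from station import camera,sense
c=camera("scene");np.savez("scene7.npz",**c);cv2.imwrite("pics/sz7.png",cv2.resize(c["image"][140:310,180:400],None,fx=3.5,fy=3.5))
Z=c["z_map"];K=c["camera_matrix"];Rm=R.from_rotvec(c["rotation"]).as_matrix()
C=np.array([.5855,.038]);X=np.array([.145,.9895]);Y=np.array([-.9895,.145])
hsv=cv2.cvtColor(c["image"],cv2.COLOR_BGR2HSV)
m=(cv2.inRange(hsv,(0,190,120),(6,255,255))|cv2.inRange(hsv,(175,190,120),(180,255,255)))>0
v,u=np.nonzero(m);Z=Z[v,u];P=np.stack([(u-K[0,2])/K[0,0]*Z,-(v-K[1,2])/K[1,1]*Z,-Z],-1)@Rm.T+c["eye"]
k=P[:,2]>.08;P=P[k];top=P[P[:,2]>.114];print(len(P),len(top));t=top.mean(0);print(t,(t[:2]-C)@X,(t[:2]-C)@Y)
E
```

```text
t 7.25 pos [ 0.5625 -0.1194  0.1317] fix [np.float64(-0.1591), np.float64(-0.0001)] yawerr 0.39 axis [ 0.009  0.013 -1.   ] F [ 0.55  0.43 -0.23] q [-0.34  0.39  1.65  0.02  1.1  -0.2 ] 0.0005206166059013776
97 10
[ 0.62552995 -0.06211716  0.1149701 ] -0.0932615849646472 -0.05412662573434068
```

View pics/sz7.png

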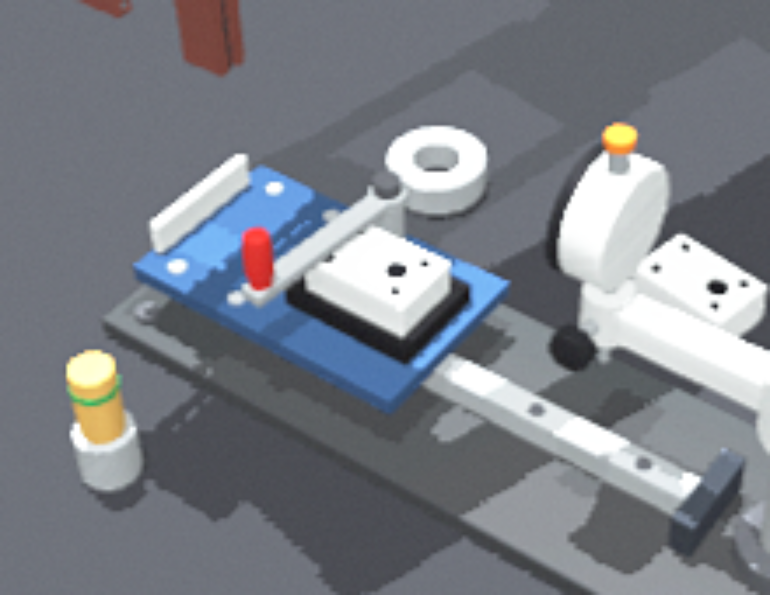

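The carriage is at its stop: the post moved to fixture x -0.093, which is 0.130 m of travel. The strap is still across and the part is in its nest. Next I go behind the post.

Emit:
move_arm --pt "255 2.2 2.8 0 0" --pt "255 2.2 2.8 0 0" --pt "255 2.1 2.8 0 0" --pt "255 0 0 0 0" --pt "255 0 0 0 0"

```text
t: 7.8
ee_pos: [0.6238, -0.0332, 0.1237]
eef_rot: [1.329, 1.142, -1.319]
ft_force: [0.2, -0.2, 0.7]
grip_width: 0.0004
```

```bash
python3 st.py
```

```text
t 7.8 pos [ 0.6238 -0.0332  0.1237] fix [np.float64(-0.0649), np.float64(-0.0483)] yawerr 0.49 axis [-0.001  0.011 -1.   ] F [ 0.21 -0.22  0.72] q [-0.17  0.47  1.54  0.01  1.14 -0.02] 0.0003986145988015972
```

Emit:
move_arm --pt "255 0.4 -0.1 -2.5 0" --pt "255 0 0 -2.2 0" --pt "255 0 0 -0.5 0" --pt "255 0 0 0 0"

```text
t: 8.2
ee_pos: [0.624, -0.0367, 0.0676]
eef_rot: [1.326, 1.144, -1.324]
ft_force: [-0.2, -0.3, 0.1]
grip_width: 0.0001
```

```bash
python3 st.py;python3 - <<'E'
from h import *
from station import camera,sense
c=camera("scene");np.savez("scene8.npz",**c);cv2.imwrite("pics/sz8.png",cv2.resize(c["image"][140:310,180:400],None,fx=3.5,fy=3.5))
E
```

```text
t 8.2 pos [ 0.624  -0.0367  0.0676] fix [np.float64(-0.0684), np.float64(-0.0489)] yawerr 0.55 axis [-0.007  0.01  -1.   ] F [-0.17 -0.28  0.07] q [-0.17  0.53  1.58  0.01  1.04 -0.02] 0.00011859910245853378
```

View pics/sz8.png

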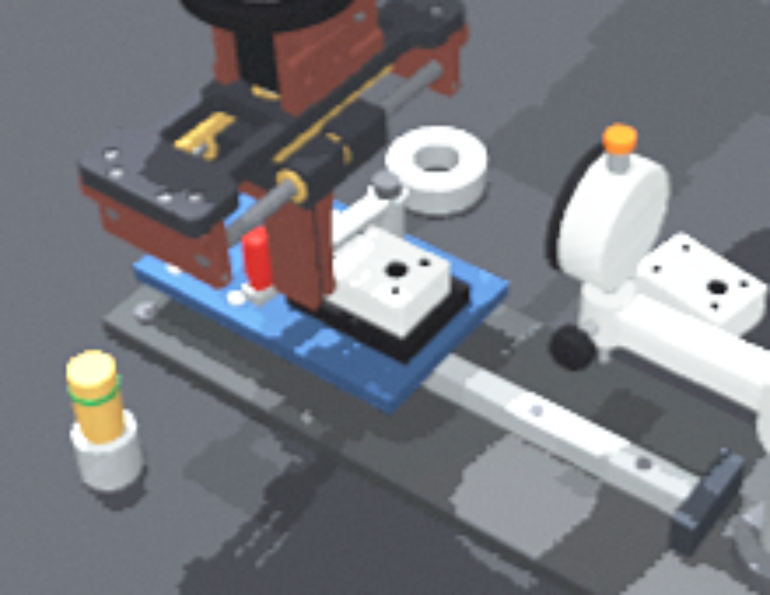

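Emit:
move_arm --pt "255 0.2 -0.8 0 0" --pt "255 0 -0.8 0 0" --pt "255 -0.1 -0.8 0 0" --pt "255 -0.2 -0.8 0 0" --pt "255 -0.2 -0.8 0 0" --pt "255 -0.4 -0.7 0 0" --pt "255 -0.4 -0.7 0 0" --pt "255 -0.4 -0.7 0 0"

```text
t: 9.05
ee_pos: [0.6102, -0.1037, 0.0718]
eef_rot: [1.33, 1.138, -1.32]
ft_force: [1.0, 1.0, 0.4]
grip_width: 0.0005
```

```bash
python3 st.py;python3 - <<'E'
from h import *
from station import camera,sense
c=camera("scene");np.savez("scene9.npz",**c);cv2.imwrite("pics/sz9.png",cv2.resize(c["image"][140:310,180:400],None,fx=3.5,fy=3.5))
E
```

```text
t 9.05 pos [ 0.6102 -0.1037  0.0718] fix [np.float64(-0.1367), np.float64(-0.045)] yawerr 0.61 axis [-0.     0.009 -1.   ] F [1.03 0.97 0.39] q [-0.29  0.52  1.6   0.01  1.03 -0.13] 0.0004593525000194183
```

View pics/sz9.png

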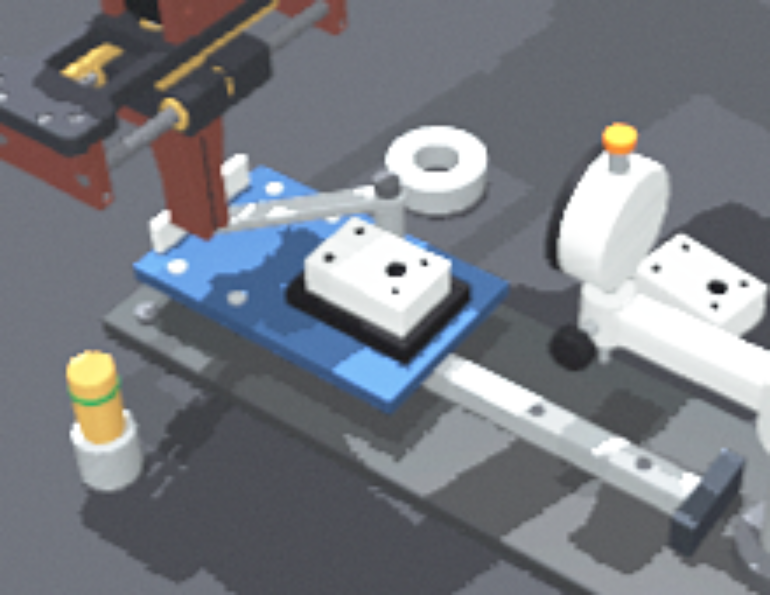

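Emit:
move_arm --pt "255 -0.8 -0.4 0 0" --pt "255 -0.8 -0.4 0 0" --pt "255 -0.8 -0.4 0 0" --pt "255 -0.7 -0.3 0 0" --pt "255 -0.7 -0.3 0 0" --pt "255 -0.6 -0.2 0 0" --pt "255 -0.5 -0.2 0 0"

```text
t: 9.8
ee_pos: [0.5574, -0.1293, 0.0723]
eef_rot: [1.329, 1.136, -1.319]
ft_force: [1.8, -0.2, -0.1]
grip_width: 0.0005
```

```bash
python3 st.py;python3 - <<'E'
from h import *
from station import camera,sense
c=camera("scene");np.savez("scene10.npz",**c);cv2.imwrite("pics/sz10.png",cv2.resize(c["image"][140:310,180:400],None,fx=3.5,fy=3.5))
E
```

```text
t 9.8 pos [ 0.5574 -0.1293  0.0723] fix [np.float64(-0.1696), np.float64(0.0036)] yawerr 0.62 axis [ 0.002  0.007 -1.   ] F [ 1.77 -0.16 -0.12] q [-0.35  0.46  1.71  0.01  0.97 -0.2 ] 0.0004787427278313791
```

View pics/sz10.png

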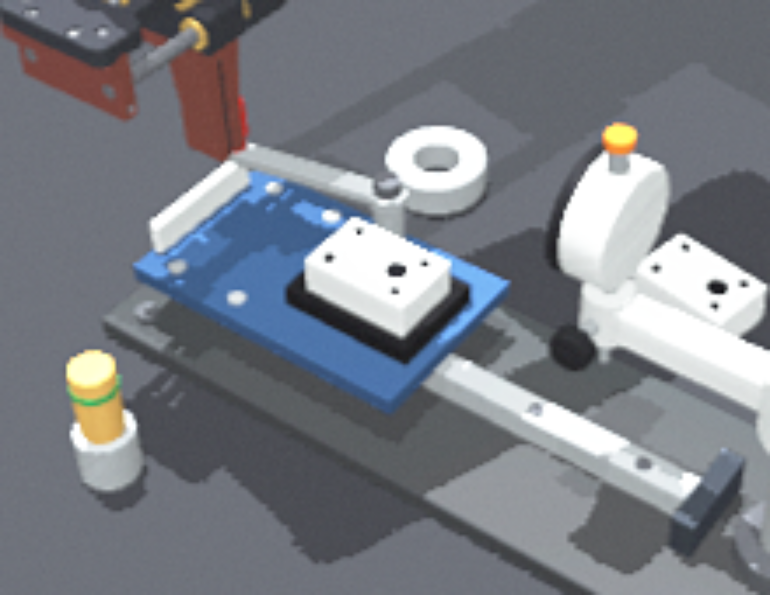

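Emit:
move_arm --pt "255 -0.3 0 0 0" --pt "255 -0.3 0 0 0" --pt "255 0 0 0 0"

```text
t: 10.15
ee_pos: [0.5565, -0.1301, 0.0733]
eef_rot: [1.335, 1.126, -1.312]
ft_force: [-1.8, -0.2, -0.0]
grip_width: 0.0003
```

```bash
python3 st.py
```

```text
t 10.15 pos [ 0.5565 -0.1301  0.0733] fix [np.float64(-0.1705), np.float64(0.0043)] yawerr 0.7 axis [ 0.013  0.006 -1.   ] F [-1.75 -0.17 -0.05] q [-0.36  0.46  1.72  0.01  0.96 -0.21] 0.0003178976206991414
```

Emit:
move_arm --pt "255 -0.3 0 0 0" --pt "255 0 0 0 0" --pt "255 1.0 -0.2 0 0" --pt "255 1.0 -0.2 0 0" --pt "255 0 0 4 0" --pt "255 0 0 4 0" --pt "255 0 0 4 0" --pt "255 0 0 0 0"

```text
t: 10.95
ee_pos: [0.5752, -0.134, 0.1952]
eef_rot: [1.333, 1.132, -1.316]
ft_force: [1.7, -0.1, 0.7]
grip_width: 0.0007
```

```bash
python3 st.py;python3 - <<'E'
from h import *
from station import camera,sense
c=camera("scene");np.savez("scene11.npz",**c);cv2.imwrite("pics/sz11.png",cv2.resize(c["image"][140:310,180:400],None,fx=3.5,fy=3.5))
Z=c["z_map"];K=c["camera_matrix"];Rm=R.from_rotvec(c["rotation"]).as_matrix()
C=np.array([.5855,.038]);X=np.array([.145,.9895]);Y=np.array([-.9895,.145])
v,u=np.mgrid[:400,:640];P=np.stack([(u-K[0,2])/K[0,0]*Z,-(v-K[1,2])/K[1,1]*Z,-Z],-1)@Rm.T+c["eye"]
hsv=cv2.cvtColor(c["image"],cv2.COLOR_BGR2HSV)
x=(P[...,:2]-C)@X;y=(P[...,:2]-C)@Y
m=(hsv[...,1]>190)&((hsv[...,0]<7)|(hsv[...,0]>174))&(P[...,2]>.083)&(P[...,2]<.12)&(x<0)
t=m&(P[...,2]>.113);px,py=x[t].mean(),y[t].mean();print(t.sum(),"post",px,py,"angle",np.arctan2(-.085-px,.036-py))
b=cv2.inRange(hsv,(100,100,60),(125,255,255))>0
b&=(abs(P[...,2]-.046)<.004)
print("deck x range",np.percentile(x[b],[.5,99.5]))
p=(P[...,2]>.072)&(P[...,2]<.078)&(abs(x+.065)<.05)&(abs(y)<.03);print("part x",np.percentile(x[p],[1,99]),"y",np.percentile(y[p],[1,99]),"z",P[p][:,2].mean())
E
```

```text
t 10.95 pos [ 0.5752 -0.134   0.1952] fix [np.float64(-0.1717), np.float64(-0.0148)] yawerr 0.67 axis [ 0.007  0.007 -1.   ] F [ 1.67 -0.07  0.74] q [-0.35  0.35  1.54  0.01  1.25 -0.2 ] 0.0007425713688579517
1 post -0.1712154439478164 0.014055834566646637 angle 1.3215614393740958
deck x range [-1.24214435 -0.02150463]
part x [-0.09688082 -0.03636121] y [-0.02157326  0.02747585] z 0.07432348440602647
```

View pics/sz11.png

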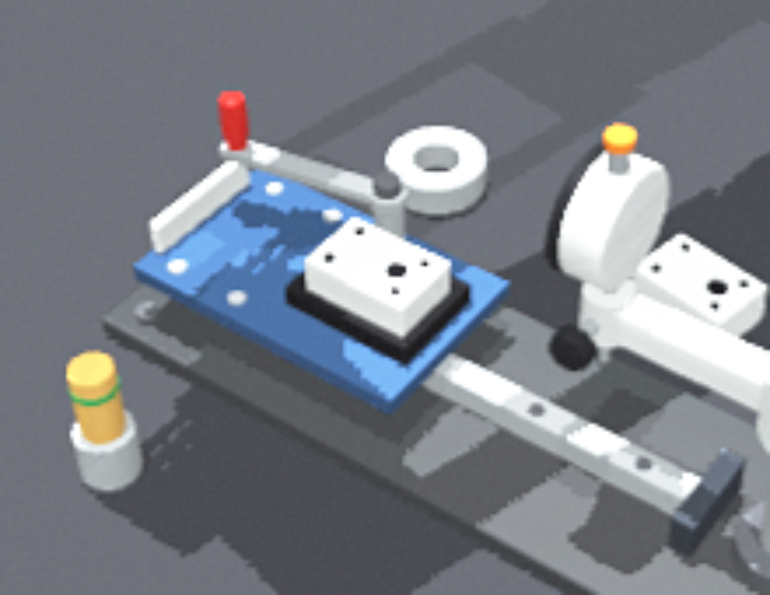

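```bash
python3 - <<'E'
from h import *
C=np.array([.5855,.038]);X=np.array([.145,.9895]);Y=np.array([-.9895,.145])
c=dict(np.load("scene11.npz"));hsv=cv2.cvtColor(c["image"],cv2.COLOR_BGR2HSV)
m=(hsv[...,1]>170)&((hsv[...,0]<7)|(hsv[...,0]>174));m[:160]=0;m[190:]=0;m[:,:235]=0;m[:,260:]=0
v,u=np.nonzero(m);print(len(v),u.min(),u.max(),v.min(),v.max(),u.mean(),v.mean())
for a in(1.1,1.2,1.3,1.4):
    q=C+X*(-.085-.088*np.sin(a))+Y*(.036-.088*np.cos(a));print(a,proj(c,[[*q,.116],[*q,.100],[*q,.0845]]).round(1).tolist())
# front/rear edge checks: rear right deck corner & lip vs before pushing strap
d=dict(np.load("scene7.npz"))
def corner(c):
    h=cv2.cvtColor(c["image"],cv2.COLOR_BGR2HSV);b=cv2.inRange(h,(100,100,40),(125,255,255));b[:180]=0;b[270:]=0;b[:,:210]=0;b[:,335:]=0
    cs=max(cv2.findContours(b,0,1)[0],key=cv2.contourArea)[:,0];return cs[cs[:,0].argmax()],cs[cs[:,1].argmax()],cs[cs[:,0].argmin()]
print(corner(d),corner(c)); print(proj(c,[[*(C-.02*X+.05*Y),.046],[*(C-.02*X-.05*Y),.046],[*(C-.185*X-.05*Y),.046]]))
E
```

```text
89 243 250 167 182 246.48314606741573 174.19101123595505
1.1 [[240.3, 175.4], [241.3, 182.6], [242.2, 189.4]]
1.2 [[241.8, 172.3], [242.8, 179.5], [243.6, 186.3]]
1.3 [[243.8, 169.4], [244.7, 176.5], [245.6, 183.3]]
1.4 [[246.2, 166.6], [247.1, 173.7], [247.9, 180.5]]
(array([325, 221], dtype=int32), array([289, 257], dtype=int32), array([218, 215], dtype=int32)) (array([325, 221], dtype=int32), array([289, 257], dtype=int32), array([218, 215], dtype=int32))
[[325.84626431 219.70780889]
 [291.76400933 254.10547657]
 [217.97023366 215.05388647]]
```

The strap reads about 1.39 rad, and the carriage edges are on the same pixels as right after the front-stop contact. The tool is clear, so I settle and hand in.

Emit:
move_arm --pt "255 0 0 2 0" --pt "255 0 0 0 0" --pt "255 0 0 0 0" --pt "255 0 0 0 0"

```text
t: 11.4
ee_pos: [0.5711, -0.1327, 0.2077]
eef_rot: [1.329, 1.143, -1.324]
ft_force: [-0.5, 1.0, 0.7]
grip_width: 0.0002
```

```bash
python3 st.py; python3 -c "
from station import job_done;print(job_done())"
```

```text
t 11.4 pos [ 0.5711 -0.1327  0.2077] fix [np.float64(-0.171), np.float64(-0.0105)] yawerr 0.67 axis [-0.005  0.011 -1.   ] F [-0.48  1.05  0.68] q [-0.35  0.34  1.52  0.01  1.29 -0.2 ] 0.00023160760933767585
the job is handed in; nothing more can be done
None
```

I drew the carriage out to its front stop by the lip with the strap still across the part. Then I swung the strap open by its red post, lifted clear, and handed in at t = 11.4 s.

**Last checks:**
- **Carriage:** it pulled with about 4 N and reached the stop at about 22 N. The post position showed 0.130 m of travel, and the deck corners stayed on the same pixels after the strap was opened.
- **Strap:** about 1.39 rad from projecting the post into the scene view. A coarser one-pixel depth reading gave 1.32 rad; both are above 1.2.
- **Part:** it looked seated, with its top at 74 mm against 75 mm nominal.
- **Surroundings:** I saw no contact with the dial gauge, and the spare part, ring and plug looked unmoved in the pictures. I did not measure them again after the first look.

**Disagreement:** the images showed the fingertips about 24 mm above the reported TCP. Taking the TCP below deck height without contact confirmed this, so I set the working heights from the images.

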